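# Set out the brown glass reagents on their colour-coded pads

## Robot

A 7-joint arm with a two-finger parallel gripper is mounted at the origin on a cart in front of the work surface, level with it; the furniture and walls round the work are solid. World frame = base frame: x ahead of the robot, y to its left, z up, the work surface at z = 0. Lengths are in m, angles in rad, forces in N, time in s.
With the tool pointing down it reaches from about 0.425 to 0.925 m from the base axis. Payload 6.8 kg.
Tool frame: the origin (TCP) lies between the finger pads; the fingertips stand 22 mm ahead of it and the grasp point (between the pads) lies 3 mm ahead of it (bot.tip_reach is the distance from the TCP to the fingertips, in m); z points along the fingers, x is the direction in which the jaws open and shut, and the axes are right-handed (so a half turn about z gives the same grasp; the last joint's range is limited). The gripper opens to 85 mm and grips with 20 to 120 N. Pads are 22 mm wide; open, the fingers measure 114 mm over their backs; the gripper's body (76 mm by 85 mm) begins 54 mm behind the grasp point. The pads swing forward as they close: fully open they stand 13 mm farther back than shut.
Start: joints at [1.084, 0.477, 0.022, 1.555, -0.011, 1.109, -0.083], TCP at [0.25, -0.627, 0.253] pointing down, gripper open.
Joint ranges: [-2.96, 2.96], [-0.34, 2.1], [-1.41, 1.46], [0.24, 2.44], [-1.37, 4.51], [0.17, 1.92], [-2.96, 2.96]. Speed limits (rad/s): [2.39, 2.39, 3.14, 3.14, 3.14, 3.14, 3.14].

## Interface

Orientations are given as a unit quaternion [w, x, y, z].
In Python, from station import bot gives the robot as it stands.
- The arm moves only by the tool step_arm, never from a script. Its argument "targets" is a list of rows, each a list of 5 numbers: the shift along the tool's x, y, z in mm, then the turn about the tool's z in degrees, then the closure, from 0 (fully open) to 1 (shut). In form: [[dx, dy, dz, spin, jaw], ...]. A call has 1 to 20 rows; each row is the pose to reach, as a shift and turn from the pose commanded when the call began, along the tool's axes at that moment; what a row does not reach only later rows make up. A row lasts 1/12 s, in which the tool goes at most 41.7 mm and 7.16 degrees, less where a joint would pass 70% of its speed; a pose out of reach is approached as far as the arm can. A call with a gripper value outside its range is refused whole. The fingers move at their own pace and stop on an object; "newtons" is the grip in N (left out, the last holds). Time passes only in rows, so rows that repeat a pose let the fingers close. It gives the time, the measured TCP pose, the force and the opening at its end, in the units of the state.
- bot.get_obs(): the state, without advancing time (a new reading comes with each control period).
- bot.read_camera(name): name is "scene" or "top" or "wrist"; returns a dict with "frame" (400x640x3 uint8, red, green, blue), "z_map" (400x640 float32, m along the optical axis (not along the pixel's ray), 0 where there is no reading), "fov_y" (degrees; the focal length in pixels is half the picture's height over the tangent of half this angle, whatever the lens; pixels are square), "cx", "cy" (the principal point, pixels), "R" (3x3) and "t" (3): a world point X has camera coordinates R X + t. Camera axes: x right, y down, z forward; pixel columns grow to the right and rows downward; lengths in m; the calibration is good to about 2 mm. A picture is of the moment at which its call begins.
- bot.hand_in(): hands the job in, once; it reports no verdict.
The state is a dict: "t": time; "q": joint angles; "joint_vel": joint speeds; "joint_torque": joint torques, N m; "eef_pos": TCP position; "tool_rot": TCP orientation; "contact_force": force on the tool from outside, world axes, zero at the start; "torque": the same for the moment, N m; "gripper_width": opening from 0.0 (shut) to 1.0 (fully open).
Only numpy, scipy, OpenCV 4.12 (cv2) and the standard library are available. Lean on these libraries where they do the work, as an engineer would, in place of code of your own. Each camera call takes 0.05 s, during which the arm holds its last target.

## Task

Move the four brown glass containers that stand on the open bench between the analyzer and the clear tube rack (not the stock bottles beside the centrifuge) onto the bottle pads in front of the analyzer: each of the three small vials upright in the middle of the pad whose ring matches its cap colour, in any order, and only after all three are standing there, the tall black-capped bottle upright in the middle of the black-ringed pad. Set the glass down gently, do not drop it or knock it over, and leave the plastic bottles where they are even though their caps have the same colours.

Things in the scene. Friction and masses are not known exactly. Their poses are not given: they have to be found in the camera images.
- red_vial_center (a point): small brown glass vial with a red screw cap, upright and loose: round, 25 mm across, 48 mm high (straight brown body up to about 35 mm, cap above it), under 50 g. The point is its centre, 24 mm above its foot; z runs up its axis.
- green_vial_center (a point): small brown glass vial with a green screw cap, upright and loose: round, 25 mm across, 48 mm high (straight brown body up to about 35 mm, cap above it), under 50 g. The point is its centre, 24 mm above its foot; z runs up its axis.
- blue_vial_center (a point): small brown glass vial with a blue screw cap, upright and loose: round, 25 mm across, 48 mm high (straight brown body up to about 35 mm, cap above it), under 50 g. The point is its centre, 24 mm above its foot; z runs up its axis.
- tall_bottle_center (a point): tall brown glass bottle with a black cap, upright and loose: round, body 54 mm across, 129 mm high with its narrower cap (straight body up to about 85 mm), about 0.2 kg. The point is on its axis, 64.5 mm above its foot; z runs up its axis.
- red_pad: flat round bottle pad fixed on the bench, 72 mm across, 4 mm thick, a white disc 56 mm across inside a red ring. Origin at the centre of its underside (bench height); z up.
- green_pad: flat round bottle pad fixed on the bench, 72 mm across, 4 mm thick, a white disc 56 mm across inside a green ring. Origin at the centre of its underside (bench height); z up.
- blue_pad: flat round bottle pad fixed on the bench, 72 mm across, 4 mm thick, a white disc 56 mm across inside a blue ring. Origin at the centre of its underside (bench height); z up.
- black_pad: flat round bottle pad fixed on the bench, 92 mm across, 4 mm thick, a white disc 78 mm across inside a black ring. All four pads lie in a row along the front of the bench; the front of a 0.4 m high analyzer stands roughly 0.1 m behind them (+x), so pass along the front edge of the bench and not through it. Origin at the centre of its underside (bench height); z up.
- buffer_bottle: bystander: pale blue plastic bottle with a red cap, 48 mm across, 112 mm high, loose; leave it alone. Origin at the centre of its foot, z up.
- diluent_bottle: bystander: white plastic bottle with a blue cap, 68 mm across, 164 mm high, loose; leave it alone. Origin at the centre of its foot, z up.
Things that resemble listed ones, but are neither listed nor needed, are in the scene too. Leave any orange or yellow look-alike of the part that bears red_vial_center alone.

How it is judged:
By the outcome, as a careful person would: the job done as asked, in the order asked, and still so for the second after the job is handed in, with the robot touching nothing.
It also fails if it takes over 128 s, if anything falls off the work surface, if the arm or the gripper's body presses on something with over 40 N, if the wrist force passes 120 N, or if a joint passes its speed limit or range.

## Working session

There is one attempt and no reset: what is moved stays moved. The work goes in short steps, Python scripts to look and compute and a tool call to move; the robot and the scene stay as the last step left them, time stands still between calls to the robot, and variables do not carry over. Pictures are saved under pics/ and viewed, and the job is handed in when it is done.

Besides the shell and the picture viewer there is one more tool, called after "Emit:" in YAML: its name, and indented under it one key for each argument. step_arm: Moves the arm, as the interface text tells. Its arguments: {"type":"object","properties":{"targets":{"type":"array"},"newtons":{"type":"number"}},"required":["targets"]}

```bash
ls; mkdir -p pics
cat > h.py <<'E'
import numpy as np, cv2
from station import bot
def cam(n):
    c=bot.read_camera(n); c['f']=200/np.tan(np.radians(c['fov_y'])/2); return c
def save(c,fn): cv2.imwrite('pics/'+fn,cv2.cvtColor(c['frame'],cv2.COLOR_RGB2BGR))
def ray(c,u,v,z):
    d=c['R'].T@np.array([(u-c['cx'])/c['f'],(v-c['cy'])/c['f'],1]); o=-c['R'].T@c['t']
    return o+d*(z-o[2])/d[2]
def cloud(c):
    v,u=np.mgrid[0:400,0:640]; Z=c['z_map']
    P=np.stack([(u-c['cx'])/c['f']*Z,(v-c['cy'])/c['f']*Z,Z],-1)
    return (P-c['t'])@c['R']
E
python3 - <<'E'
from h import *
for n in ['scene','top','wrist']:
    c=cam(n); save(c,n+'0.png'); np.savez(n+'0.npz',**c); print(n,c['f'],c['cx'],c['cy'],(-c['R'].T@c['t']).round(3),c['R'].round(2).tolist())
print(bot.get_obs())
E
```

```text
pics
scene 497.13883342536644 321.9575635221221 194.4888564299817 [ 0.11  -1.113  0.93 ] [[0.91, -0.41, 0.01], [-0.24, -0.56, -0.79], [0.33, 0.72, -0.61]]
top 476.15520377922275 320.7662031576765 200.93632299235006 [ 0.484 -0.144  1.403] [[-0.0, -1.0, 0.01], [-1.0, -0.0, -0.08], [0.08, -0.01, -1.0]]
wrist 326.12587874845616 319.47154629616244 205.79107527470129 [ 0.315 -0.599  0.373] [[0.37, -0.93, -0.0], [-0.89, -0.36, 0.28], [-0.26, -0.1, -0.96]]
{'t': 0.15, 'q': array([ 1.08386765,  0.47764579,  0.02234113,  1.55619666, -0.0114864 ,
        1.1093085 , -0.08312794]), 'joint_vel': array([ 0.00116817, -0.00105205, -0.0006918 , -0.00406257, -0.00131467,
        0.00076013,  0.00034285]), 'joint_torque': array([ 4.02749749e-03, -5.96923935e+01,  1.61086433e+00, -2.81488341e+01,
        1.26173382e-02,  6.63669096e-03, -4.76662507e-06]), 'eef_pos': array([ 0.24947875, -0.62675365,  0.25253678]), 'tool_rot': array([-3.54394877e-04,  8.27596755e-01, -5.61322635e-01, -6.21058142e-04]), 'contact_force': array([-0.28534227, -0.23657558, -0.44119058]), 'torque': array([ 0.06274424, -0.00592938,  0.02051175]), 'gripper_width': 0.999132668750317}
```

View pics/top0.png

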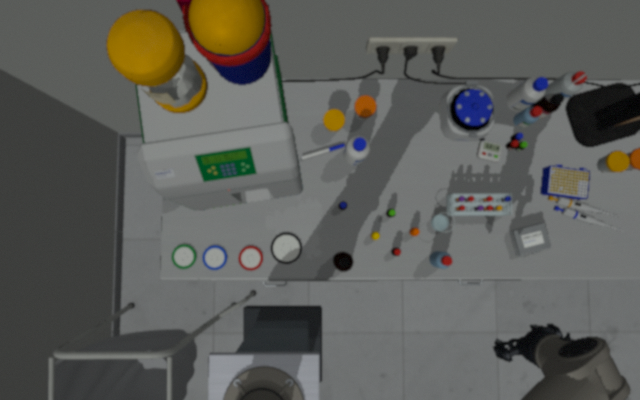

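View pics/scene0.png

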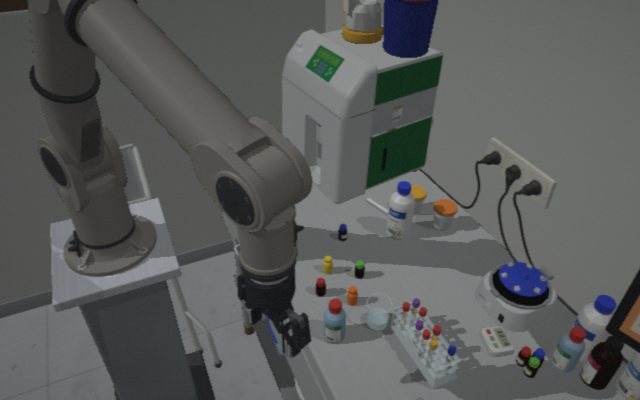

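View pics/wrist0.png

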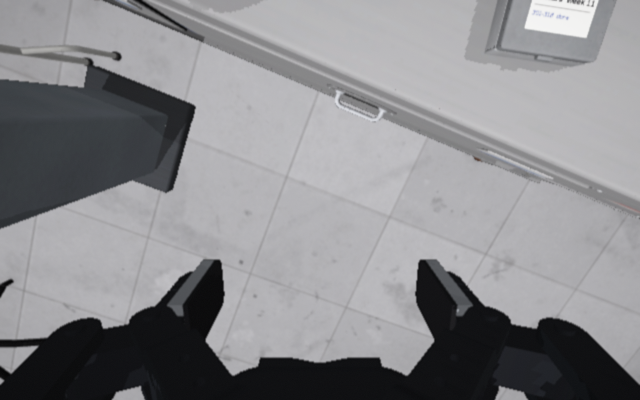

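The top view shows pads at (184,256) green, (214,257) blue, (251,257) red and (286,247) black. The vials are at (343,205) blue, (391,212) green and (396,252) red, with yellow (376,236) and orange (415,231) look-alikes close by. The tall bottle is at (343,261). The red-capped buffer bottle is at (442,260).

```bash
cat > meas.py <<'E'
from h import *
def load(n): 
    d=dict(np.load(n+'0.npz')); return d
def blob(c,mask,u,v,r,zlo=None,zhi=None):
    m=np.zeros((400,640),bool); m[max(0,v-r):v+r+1,u-r:u+r+1]=1
    m&=mask; vv,uu=np.nonzero(m); return uu.mean(),vv.mean(),m.sum(),m
t=load('top'); P=cloud(t); hsv=cv2.cvtColor(t['frame'],cv2.COLOR_RGB2HSV); H,S,V=[hsv[...,i].astype(int) for i in range(3)]
for nm,u,v,z in [('red',396,252,.048),('green',391,212,.048),('blue',343,205,.048),('yellow',376,236,.048),('orange',415,231,.048),('buffer',446,261,.112),('diluent',361,145,.164)]:
    a=blob(t,(S>110)&(V>40),u,v,8); w=ray(t,a[0],a[1],z); print(nm,[round(float(x),1) for x in a[:3]],w.round(4),'depth z',np.percentile(P[a[3]][:,2],[50,90]).round(3))
a=blob(t,(V<50),343,261,12); print('tall',a[:3],ray(t,a[0],a[1],.129).round(4),np.percentile(P[a[3]][:,2],[10,50,90]).round(3), P[a[3]].mean(0))
for nm,u,v,r in [('green',184,256,14),('blue',214,257,14),('red',251,257,14)]:
    a=blob(t,(S>70),u,v,r); 
    pts=np.argwhere(a[3])[:,::-1].astype(np.float32); e=cv2.minEnclosingCircle(pts); print(nm,a[:3],e,ray(t,a[0],a[1],.004).round(4),ray(t,*e[0],.004).round(4))
a=blob(t,(V<70),286,247,19); pts=np.argwhere(a[3])[:,::-1].astype(np.float32); e=cv2.fitEllipse(cv2.convexHull(pts));print('black',a[:3],e,ray(t,a[0],a[1],.004).round(4),ray(t,*e[0],.004).round(4))
x0,y0=150,180
im=cv2.resize(t['frame'][190:290,160:320],None,fx=5,fy=5,interpolation=0); cv2.imwrite('pics/padz.png',im[...,::-1])
im=cv2.resize(t['frame'][190:290,320:480],None,fx=5,fy=5,interpolation=0); cv2.imwrite('pics/vialz.png',im[...,::-1])
E
python3 meas.py
```

```text
red [396.2, 251.3, 43.0] [ 0.4435 -0.3781  0.048 ] depth z [0.046 0.049]
green [391.1, 212.1, 43.0] [ 0.5548 -0.365   0.048 ] depth z [0.046 0.05 ]
blue [342.8, 205.0, 41.0] [ 0.5751 -0.2268  0.048 ] depth z [0.047 0.051]
yellow [375.0, 235.4, 59.0] [ 0.4883 -0.3181  0.048 ] depth z [0.045 0.05 ]
orange [414.3, 231.4, 64.0] [ 0.4997 -0.4304  0.048 ] depth z [0.045 0.05 ]
buffer [446.4, 260.1, 75.0] [ 0.4214 -0.5028  0.112 ] depth z [0.111 0.115]
diluent [359.2, 143.7, 135.0] [ 0.7294 -0.2639  0.164 ] depth z [0.163 0.166]
tall (np.float64(342.3333333333333), np.float64(260.812925170068), np.int64(294)) [ 0.4208 -0.2201  0.129 ] [0.088 0.099 0.13 ] [ 0.41984595 -0.22121962  0.10946209]
green (np.float64(183.74), np.float64(255.60666666666665), np.int64(150)) ((183.5, 256.0), 12.419842720031738) [0.4304 0.2342 0.004 ] [0.4292 0.2349 0.004 ]
blue (np.float64(214.66504854368932), np.float64(256.8980582524272), np.int64(206)) ((214.3885040283203, 257.0435485839844), 12.736493110656738) [0.4265 0.1445 0.004 ] [0.4261 0.1453 0.004 ]
red (np.float64(250.59685863874344), np.float64(257.24083769633506), np.int64(191)) ((250.2755126953125, 257.5782165527344), 12.5813627243042) [0.4254 0.04   0.004 ] [0.4244 0.041  0.004 ]
black (np.float64(288.46206896551723), np.float64(251.42068965517242), np.int64(145)) ((286.1951599121094, 248.07998657226562), (30.32870101928711, 32.03815841674805), 166.62884521484375) [ 0.4421 -0.0702  0.004 ] [ 0.4518 -0.0635  0.004 ]
```

View pics/padz.png

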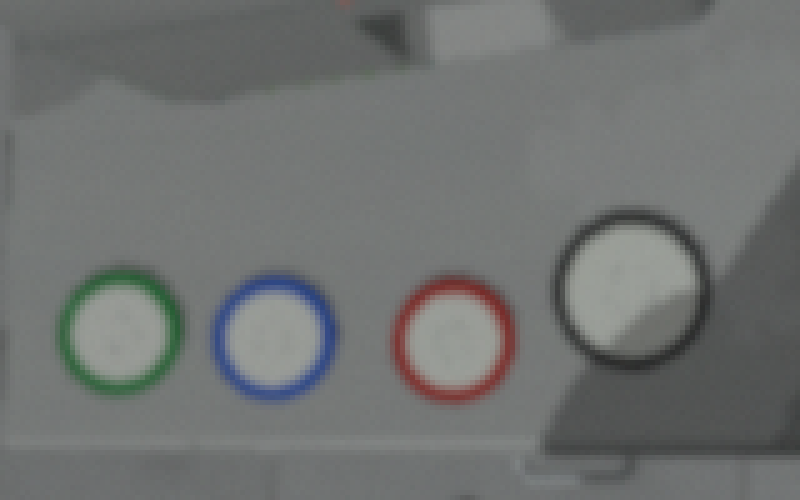

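View pics/vialz.png

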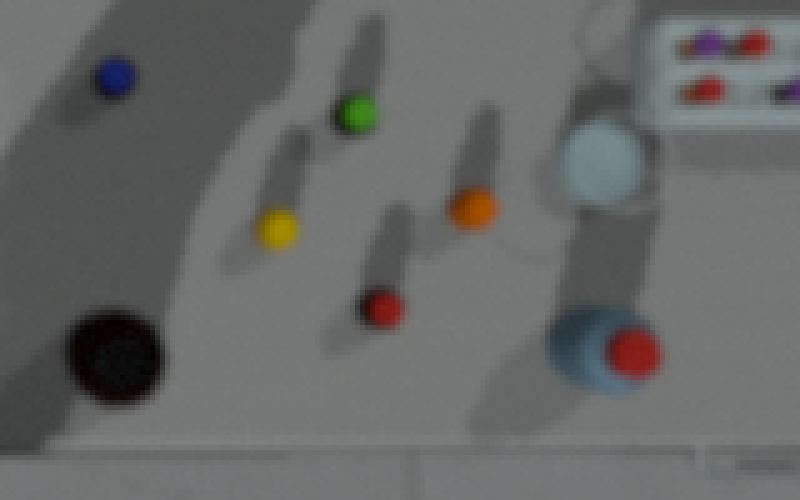

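```bash
cat > plan.py <<'E'
import sys
from h import *
from scipy.spatial.transform import Rotation as Ro
def plan(x,y,z,yaw=0):
    o=bot.get_obs(); w=o['tool_rot']; R=Ro.from_quat([w[1],w[2],w[3],w[0]]).as_matrix()
    cur=np.degrees(np.arctan2(R[1,0],R[0,0])); d=(yaw-cur+90)%180-90
    s=R.T@(np.array([x,y,z])-o['eef_pos'])*1000
    print('t',round(o['t'],2),'eef',o['eef_pos'].round(4),'yaw',cur.round(1),'tilt z',R[:,2].round(4),'F',o['contact_force'].round(1),'w',round(o['gripper_width'],3))
    print('MOVE',s.round(1),'spin',round(-d,1),'rows',int(np.ceil(max(np.linalg.norm(s)/41.7,abs(d)/7.16))))
if __name__=='__main__': plan(*map(float,sys.argv[1:]))
E
python3 plan.py .4435 -.378 .2 0
```

```text
t 0.15 eef [ 0.2495 -0.6268  0.2525] yaw -68.3 tilt z [-6.0e-04  1.3e-03 -1.0e+00] F [-0.3 -0.2 -0.4] w 0.999
MOVE [-159.3 -272.3   52.7] spin -68.3 rows 10
```

Emit:
step_arm:
  targets:
    - [-40, -68, 13, -17, 0.2]
    - [-80, -136, 26, -34, 0.2]
    - [-120, -204, 39, -51, 0.2]
    - [-159.3, -272.3, 52.7, -68.3, 0.2]
    - [-159.3, -272.3, 52.7, -68.3, 0.2]
    - [-159.3, -272.3, 52.7, -68.3, 0.2]
    - [-159.3, -272.3, 52.7, -68.3, 0.2]
    - [-159.3, -272.3, 52.7, -68.3, 0.2]
    - [-159.3, -272.3, 52.7, -68.3, 0.2]
    - [-159.3, -272.3, 52.7, -68.3, 0.2]
    - [-159.3, -272.3, 52.7, -68.3, 0.2]
    - [-159.3, -272.3, 52.7, -68.3, 0.2]
    - [-159.3, -272.3, 52.7, -68.3, 0.2]
    - [-159.3, -272.3, 52.7, -68.3, 0.2]
  newtons: 30

```text
t: 1.32
eef_pos: [0.4434, -0.3789, 0.2006]
tool_rot: [0.0, 1.0, -0.001, -0.0]
contact_force: [-0.4, -0.5, 0.2]
gripper_width: 0.8
```

Run:
```python
from h import *
c=cam('wrist'); save(c,'w1.png'); np.savez('w1.npz',**c)
import plan; plan.plan(.4435,-.378,.2,0)
```

```text
t 1.37 eef [ 0.4434 -0.3788  0.2006] yaw -0.1 tilt z [-1.e-04 -1.e-04 -1.e+00] F [ 1.1  0.3 -0.3] w 0.799
MOVE [ 0.1 -0.8  0.6] spin -0.1 rows 1
```

View pics/w1.png

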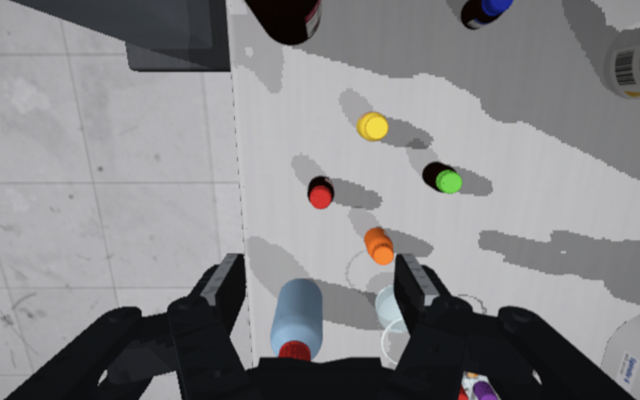

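The wrist view shows red cap (320,197), green (448,181), yellow (373,126) and orange (382,250). The tall bottle's lower part is at the upper left. I'll measure from the cap tops.

```bash
cat > wm.py <<'E'
from h import *
def caps(c,seeds,r=16,zlo=.042,zhi=.056,ztop=.048):
    P=cloud(c); hsv=cv2.cvtColor(c['frame'],cv2.COLOR_RGB2HSV)
    for n,u,v in seeds:
        m=np.zeros((400,640),bool); m[max(0,v-r):v+r+1,max(0,u-r):u+r+1]=1
        m&=(hsv[...,1]>110)&(hsv[...,2]>60)
        md=m&(P[...,2]>zlo)&(P[...,2]<zhi)
        q=P[md]; vv,uu=np.nonzero(md)
        e=cv2.minEnclosingCircle(np.stack([uu,vv],1).astype(np.float32))
        print(n,md.sum(),'ztop',np.percentile(P[m][:,2],[50,95]).round(4),'mean',q.mean(0).round(4),'bbox mid',((q.max(0)+q.min(0))/2).round(4),'size',np.ptp(q,0).round(4),'ray',ray(c,*e[0],ztop).round(4))
if __name__=='__main__':
    c=dict(np.load('w1.npz')); caps(c,[('red',320,195),('green',448,181)])
E
python3 wm.py
```

```text
red 369 ztop [0.0475 0.0489] mean [ 0.4441 -0.379   0.0474] bbox mid [ 0.4444 -0.3796  0.0458] size [0.0184 0.0185 0.0076] ray [ 0.4442 -0.3786  0.048 ]
green 405 ztop [0.0474 0.0489] mean [ 0.5551 -0.3653  0.0473] bbox mid [ 0.5556 -0.3655  0.0459] size [0.0186 0.0182 0.0077] ray [ 0.5547 -0.3653  0.048 ]
```

Emit:
step_arm:
  targets:
    - [0.8, 0.2, 40, 0, 0.2]
    - [0.8, 0.2, 80, 0, 0.2]
    - [0.8, 0.2, 115, 0, 0.2]
    - [0.8, 0.2, 140, 0, 0.2]
    - [0.8, 0.2, 158, 0, 0.2]
    - [0.8, 0.2, 167, 0, 0.2]
    - [0.8, 0.2, 171.5, 0, 0.2]
    - [0.8, 0.2, 171.5, 0, 0.2]
    - [0.8, 0.2, 171.5, 0, 0.2]
    - [0.8, 0.2, 171.5, 0, 0.2]

```text
t: 2.2
eef_pos: [0.4454, -0.3793, 0.0305]
tool_rot: [0.001, 1.0, -0.0, 0.001]
contact_force: [0.1, 0.2, 0.3]
gripper_width: 0.8
```

Emit:
step_arm:
  targets:
    - [0, 0, 0, 0, 0.4]
    - [0, 0, 0, 0, 0.5]
    - [0, 0, 0, 0, 0.6]
    - [0, 0, 0, 0, 0.65]
    - [0, 0, 0, 0, 0.7]
    - [0, 0, 0, 0, 0.8]
    - [0, 0, 0, 0, 0.9]
    - [0, 0, 0, 0, 0.9]
    - [0, 0, 0, 0, 0.9]
    - [0, 0, 0, 0, 0.9]
  newtons: 30

```text
t: 3.03
eef_pos: [0.4446, -0.3787, 0.0294]
tool_rot: [0.0, 1.0, -0.0, 0.0]
contact_force: [-1.0, 0.8, 6.0]
gripper_width: 0.287
```

Emit:
step_arm:
  targets:
    - [0, 0, -20, 0, 0.9]
    - [0, 0, -50, 0, 0.9]
    - [0, 0, -90, 0, 0.9]
    - [0, 0, -130, 0, 0.9]
    - [0, 0, -170, 0, 0.9]
    - [0, 0, -190, 0, 0.9]
    - [0, 0, -190, 0, 0.9]
    - [0, 0, -190, 0, 0.9]

```text
t: 3.7
eef_pos: [0.4449, -0.379, 0.22]
tool_rot: [0.001, 1.0, -0.0, 0.001]
contact_force: [-0.6, -0.5, -0.9]
gripper_width: 0.286
```

Run:
```python
from h import *
c=cam('wrist'); save(c,'w2.png')
import plan; plan.plan(.45,.0405,.2,0)
```

```text
t 3.75 eef [ 0.4441 -0.3785  0.2184] yaw -0.0 tilt z [-6.e-04  3.e-04 -1.e+00] F [-1.   0.3 -1.2] w 0.283
MOVE [   5.9 -419.    18.5] spin -0.0 rows 11
```

View pics/w2.png

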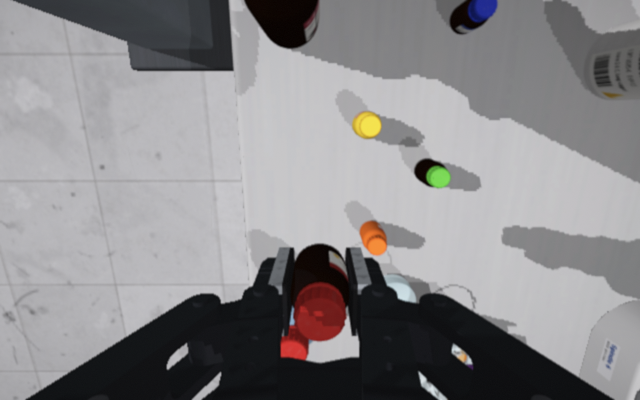

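The red vial is held upright between the pads at (320,300). Next is the traverse over the tall bottle at z ≈ 0.22.

Emit:
step_arm:
  targets:
    - [1, -12, 0, 0, 0.9]
    - [2, -36, 0, 0, 0.9]
    - [4, -68, 0, 0, 0.9]
    - [6, -102, 0, 0, 0.9]
    - [8, -136, 0, 0, 0.9]
    - [8, -170, 0, 0, 0.9]
    - [8, -204, 0, 0, 0.9]
    - [8, -238, 0, 0, 0.9]
    - [8, -272, 0, 0, 0.9]
    - [8, -306, 0, 0, 0.9]
    - [7, -340, 0, 0, 0.9]
    - [6, -370, 0, 0, 0.9]
    - [6, -396, 0, 0, 0.9]
    - [6, -412, 0, 0, 0.9]
    - [6, -419, 0, 0, 0.9]
    - [6, -419, 0, 0, 0.9]
    - [6, -419, 0, 0, 0.9]

```text
t: 5.17
eef_pos: [0.4497, 0.0398, 0.2182]
tool_rot: [0.0, 1.0, 0.0, -0.001]
contact_force: [-0.6, -0.3, -0.5]
gripper_width: 0.283
```

Run:
```python
from h import *
c=cam('wrist'); save(c,'w3.png'); np.savez('w3.npz',**c)
import plan; plan.plan(.425,.0405,.08,0)
```

```text
t 5.22 eef [0.45   0.0392 0.2183] yaw -0.1 tilt z [-1.7e-03 -6.0e-04 -1.0e+00] F [-0.2 -0.8 -0.2] w 0.284
MOVE [-24.7  -1.4 138.4] spin -0.1 rows 4
```

View pics/w3.png

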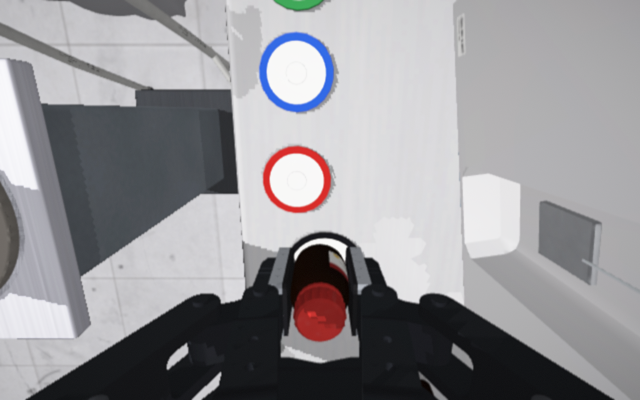

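Wrist view: red ring at (297,179), blue at (297,72), green cut off at the top, and the black pad under the held vial. I'll compare the ring positions with the top-view estimate.

```bash
cat > pads.py <<'E'
from h import *
def ring(c,lo,hi,name,box=None):
    hsv=cv2.cvtColor(c['frame'],cv2.COLOR_RGB2HSV); H=hsv[...,0].astype(int)
    m=((H>=lo)&(H<=hi) if lo<=hi else (H>=lo)|(H<=hi))&(hsv[...,1]>110)&(hsv[...,2]>50)
    if box: 
        b=np.zeros_like(m); b[box[1]:box[3],box[0]:box[2]]=1; m&=b
    cs,_=cv2.findContours(m.astype(np.uint8),cv2.RETR_EXTERNAL,cv2.CHAIN_APPROX_NONE)
    k=max(cs,key=len); pts=np.array([ray(c,u,v,.004)[:2] for u,v in k[:,0]])
    A=np.c_[2*pts,np.ones(len(pts))]; s=np.linalg.lstsq(A,(pts**2).sum(1),rcond=None)[0]
    print(name,'circle',s[:2].round(4),'r',np.sqrt(s[2]+s[0]**2+s[1]**2).round(4))
if __name__=='__main__':
    c=dict(np.load('w3.npz')); ring(c,170,8,'red',(240,130,350,225)); ring(c,105,130,'blue',(240,15,350,125))
    t=dict(np.load('top0.npz')); ring(t,170,8,'redT',(235,240,268,275)); ring(t,105,130,'blueT',(200,240,230,275)); ring(t,45,85,'greenT',(168,240,198,275))
E
python3 pads.py
```

```text
red circle [0.4255 0.0425] r 0.035
blue circle [0.427  0.1467] r 0.0351
redT circle [0.4244 0.0406] r 0.0335
blueT circle [0.4259 0.145 ] r 0.0339
greenT circle [0.4297 0.2339] r 0.0317
```

Emit:
step_arm:
  targets:
    - [0, -1, 30, 0, 0.9]
    - [-5, -2.3, 60, 0, 0.9]
    - [-12, -2.3, 90, 0, 0.9]
    - [-20, -2.3, 120, 0, 0.9]
    - [-25, -2.3, 145, 0, 0.9]
    - [-25, -2.3, 160, 0, 0.9]
    - [-25, -2.3, 170, 0, 0.9]
    - [-25, -2.3, 174, 0, 0.9]
    - [-25, -2.3, 174, 0, 0.9]
    - [-25, -2.3, 174, 0, 0.9]

```text
t: 6.05
eef_pos: [0.4263, 0.0424, 0.0456]
tool_rot: [0.0, 1.0, -0.0, 0.001]
contact_force: [0.4, 0.2, 0.4]
gripper_width: 0.285
```

Emit:
step_arm:
  targets:
    - [-0.5, 0, 3, 0, 0.9]
    - [-0.5, 0, 6, 0, 0.9]
    - [-0.5, 0, 8, 0, 0.9]
    - [-0.5, 0, 9.5, 0, 0.9]
    - [-0.5, 0, 10.5, 0, 0.9]
    - [-0.5, 0, 10.5, 0, 0.9]
    - [-0.5, 0, 10.5, 0, 0.9]

```text
t: 6.63
eef_pos: [0.425, 0.0427, 0.0346]
tool_rot: [0.0, 1.0, 0.0, -0.0]
contact_force: [0.0, 0.5, -0.4]
gripper_width: 0.285
```

Run:
```python
from h import *
for i in range(5):
    o=bot.get_obs(); print(o['eef_pos'].round(4),o['contact_force'].round(1))
c=cam('scene'); save(c,'s1.png'); cv2.imwrite('pics/s1z.png',cv2.resize(c['frame'][120:300,120:360],None,fx=3,fy=3)[...,::-1])
c=cam('wrist'); save(c,'w4.png')
o=bot.get_obs(); print(o['eef_pos'].round(4),o['contact_force'].round(1))
```

```text
[0.425  0.0427 0.0346] [ 0.   0.5 -0.4]
[0.425  0.0427 0.0346] [ 0.   0.5 -0.4]
[0.425  0.0427 0.0346] [ 0.   0.5 -0.4]
[0.425  0.0427 0.0346] [ 0.   0.5 -0.4]
[0.425  0.0427 0.0346] [ 0.   0.5 -0.4]
[0.425  0.0427 0.0346] [-0.8  0.5 -1. ]
```

View pics/w4.png

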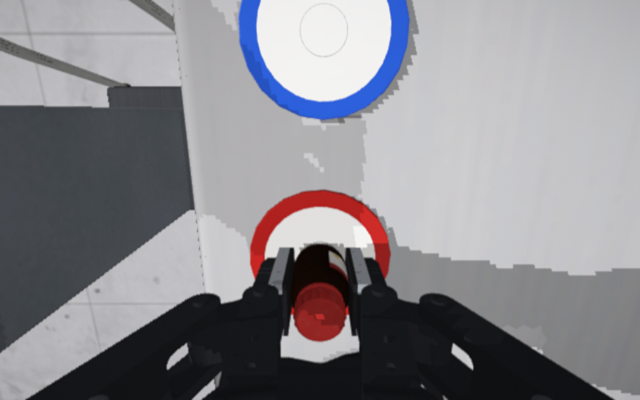

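Emit:
step_arm:
  targets:
    - [0, 0.5, 0.4, 0, 0.9]
    - [0, 0.5, 0.7, 0, 0.9]
    - [0, 0.5, 0.7, 0, 0.9]

```text
t: 6.98
eef_pos: [0.425, 0.0421, 0.0339]
tool_rot: [0.0, 1.0, -0.0, -0.0]
contact_force: [-0.7, 0.7, 0.3]
gripper_width: 0.283
```

Emit:
step_arm:
  targets:
    - [0, 0, 0.4, 0, 0.9]
    - [0, 0, 0.4, 0, 0.9]

```text
t: 7.15
eef_pos: [0.425, 0.0421, 0.0334]
tool_rot: [0.0, 1.0, 0.0, -0.0]
contact_force: [0.4, 0.4, -0.2]
gripper_width: 0.282
```

Emit:
step_arm:
  targets:
    - [0, 0, 0.4, 0, 0.9]
    - [0, 0, 0.4, 0, 0.9]

```text
t: 7.32
eef_pos: [0.425, 0.0421, 0.0333]
tool_rot: [0.0, 1.0, 0.0, 0.0]
contact_force: [-1.2, -0.7, 4.2]
gripper_width: 0.289
```

Emit:
step_arm:
  targets:
    - [0, 0, 0.4, 0, 0.9]
    - [0, 0, 0.4, 0, 0.9]

```text
t: 7.48
eef_pos: [0.4251, 0.0422, 0.0333]
tool_rot: [0.0, 1.0, 0.0, 0.0]
contact_force: [-2.7, -0.6, 11.0]
gripper_width: 0.282
```

Emit:
step_arm:
  targets:
    - [0, 0, -0.6, 0, 0.9]
    - [0, 0, -0.6, 0, 0.68]
    - [0, 0, -0.6, 0, 0.62]
    - [0, 0, -0.6, 0, 0.55]
    - [0, 0, -0.6, 0, 0.45]
    - [0, 0, -0.6, 0, 0.35]
    - [0, 0, -0.6, 0, 0.35]
    - [0, 0, -0.6, 0, 0.35]

```text
t: 8.15
eef_pos: [0.425, 0.0421, 0.0333]
tool_rot: [0.0, 1.0, 0.0, -0.0]
contact_force: [-0.5, -0.4, 0.1]
gripper_width: 0.652
```

Emit:
step_arm:
  targets:
    - [0, 0, -10, 0, 0.35]
    - [0, 0, -30, 0, 0.35]
    - [0, 0, -60, 0, 0.35]
    - [0, 0, -95, 0, 0.35]
    - [5, 0, -130, 0, 0.35]
    - [15, 0, -165, 0, 0.35]
    - [25, 0, -185, 0, 0.35]
    - [25, 0, -185, 0, 0.35]
    - [25, 0, -185, 0, 0.35]

```text
t: 8.9
eef_pos: [0.4507, 0.0422, 0.2198]
tool_rot: [0.0, 1.0, -0.0, 0.002]
contact_force: [-0.2, 0.3, -0.5]
gripper_width: 0.647
```

Run:
```python
from h import *
c=cam('wrist'); save(c,'w5.png'); np.savez('w5.npz',**c)
c=cam('top'); np.savez('t5.npz',**c);cv2.imwrite('pics/t5.png',cv2.resize(c['frame'][190:290,160:460],None,fx=2.5,fy=2.5)[...,::-1])
import plan; plan.plan(.575,-.2268,.215,0)
```

```text
t 9.0 eef [0.4488 0.0419 0.2176] yaw 0.0 tilt z [-1.9e-03 -4.0e-04 -1.0e+00] F [-0.6 -0.6 -0.8] w 0.652
MOVE [126.2 268.7   2.4] spin 0.0 rows 8
```

View pics/w5.png

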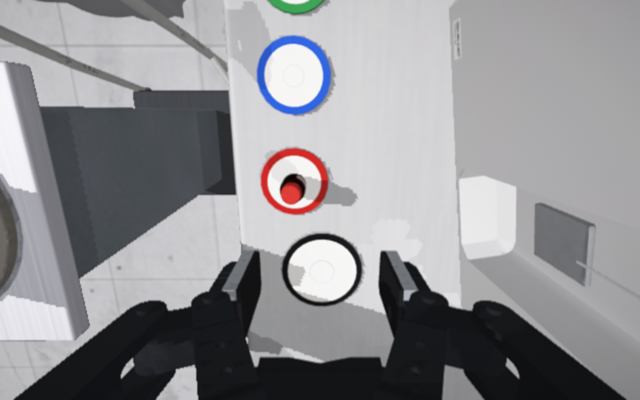

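The red vial stands in the red ring, with its cap at (291,192) and ring centre at (295,181). The black ring at (322,269) is now in view, so I'll measure both.

Run:
```python
from h import *
from wm import caps
from pads import ring
c=dict(np.load('w5.npz')); 
P=cloud(c); m=(P[...,2]>.045)&(P[...,2]<.06); m[:170]=0; m[205:]=0; m[:,:275]=0; m[:,310:]=0
print('red vial',P[m].mean(0).round(4),m.sum())
ring(c,170,8,'red',(250,135,340,225)); ring(c,105,130,'blue',(240,15,350,125))
g=cv2.cvtColor(c['frame'],cv2.COLOR_RGB2GRAY); k=(g>150).astype(np.uint8)
n,l,s,ce=cv2.connectedComponentsWithStats(k)
# black: outer edge of dark ring by low threshold
d=(g<60).astype(np.uint8); d[:228]=0; d[310:]=0; d[:,:275]=0; d[:,368:]=0
vv,uu=np.nonzero(d); pts=np.array([ray(c,u,v,.004)[:2] for u,v in zip(uu,vv)])
A=np.c_[2*pts,np.ones(len(pts))]; q=np.linalg.lstsq(A,(pts**2).sum(1),rcond=None)[0]; print('black',q[:2].round(4),np.sqrt(q[2]+(q[:2]**2).sum()).round(4))
r=np.hypot(*(pts-q[:2]).T); print(np.percentile(r,[0,5,50,95,100]).round(4))
```

```text
red vial [0.4254 0.0417 0.0513] 346
red circle [0.4249 0.0427] r 0.0349
blue circle [0.4265 0.1467] r 0.035
black [ 0.4539 -0.061 ] 0.0427
[0.0399 0.0404 0.0428 0.0449 0.0456]
```

Emit:
step_arm:
  targets:
    - [14, 30, 0, 0, 0.2]
    - [30, 65, 0, 0, 0.2]
    - [47, 100, 0, 0, 0.2]
    - [64, 136, 0, 0, 0.2]
    - [81, 172, 0, 0, 0.2]
    - [98, 208, 0, 0, 0.2]
    - [114, 243, 1, 0, 0.2]
    - [126, 268.5, 2, 0, 0.2]
    - [126, 268.5, 2, 0, 0.2]
    - [126, 268.5, 2, 0, 0.2]

```text
t: 9.83
eef_pos: [0.5747, -0.2274, 0.2138]
tool_rot: [-0.001, 1.0, -0.001, -0.002]
contact_force: [0.4, 0.9, -0.5]
gripper_width: 0.801
```

Run:
```python
from h import *
c=cam('wrist'); save(c,'w6.png'); np.savez('w6.npz',**c)
P=cloud(c); hsv=cv2.cvtColor(c['frame'],cv2.COLOR_RGB2HSV)
m=(hsv[...,0]>105)&(hsv[...,0]<130)&(hsv[...,1]>120)&(P[...,2]>.042)&(P[...,2]<.056); m[300:]=0
n,l,s,ce=cv2.connectedComponentsWithStats(m.astype(np.uint8))
for i in range(1,n):
    if s[i,4]>60: print(ce[i].round(0),s[i,4],P[l==i].mean(0).round(4))
import plan; plan.plan(.575,-.2268,.029,0)
```

```text
[323. 191.] 334 [ 0.5779 -0.2248  0.0474]
t 9.88 eef [ 0.5748 -0.2255  0.2143] yaw 0.0 tilt z [-0.0035  0.0021 -1.    ] F [ 0.1 -0.1  0.4] w 0.797
MOVE [  0.8   1.7 185.3] spin 0.0 rows 5
```

View pics/w6.png

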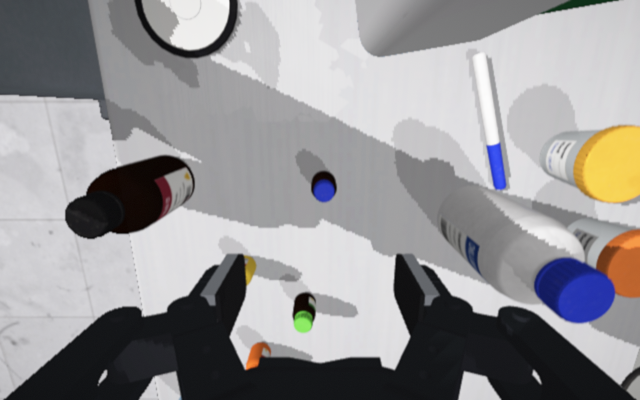

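Emit:
step_arm:
  targets:
    - [0.5, 0.5, 60, 0, 0.2]
    - [0.5, 0.5, 60, 0, 0.2]
    - [0.5, 0.5, 60, 0, 0.2]
    - [0.5, 0.5, 60, 0, 0.2]
    - [0.5, 0.5, 60, 0, 0.2]
    - [0.5, 0.5, 60, 0, 0.2]

```text
t: 10.38
eef_pos: [0.5776, -0.2263, 0.1582]
tool_rot: [0.0, 1.0, 0.0, 0.001]
contact_force: [0.7, -0.1, -0.0]
gripper_width: 0.796
```

```bash
cat > capat.py <<'E'
from h import *
import plan,sys
def go(lo,hi,tx,ty,z,zl=.042,zh=.057):
    c=cam('wrist'); P=cloud(c); hsv=cv2.cvtColor(c['frame'],cv2.COLOR_RGB2HSV)
    H=hsv[...,0]; hm=((H>lo)&(H<hi)) if lo<hi else ((H>lo)|(H<hi))
    m=hm&(hsv[...,1]>120)&(P[...,2]>zl)&(P[...,2]<zh)
    n,l,s,ce=cv2.connectedComponentsWithStats(m.astype(np.uint8))
    for i in range(1,n):
        if s[i,4]>60: print(ce[i].round(0),s[i,4],P[l==i].mean(0).round(4))
    plan.plan(tx,ty,z,0)
if __name__=='__main__': go(*map(float,sys.argv[1:]))
E
python3 capat.py 105 130 .576 -.2265 .029
```

```text
[319. 210.] 505 [ 0.5778 -0.225   0.0474]
t 10.43 eef [ 0.5775 -0.2266  0.1582] yaw 0.0 tilt z [ 2.7e-03 -9.0e-04 -1.0e+00] F [-0.4  0.  -0.1] w 0.805
MOVE [ -1.9  -0.2 129.2] spin 0.0 rows 4
```

Emit:
step_arm:
  targets:
    - [0, -1.1, 35, 0, 0.2]
    - [0, -1.1, 70, 0, 0.2]
    - [0, -1.1, 100, 0, 0.2]
    - [0, -1.1, 116, 0, 0.2]
    - [0, -1.1, 125, 0, 0.2]
    - [0, -1.1, 129, 0, 0.2]
    - [0, -1.1, 129, 0, 0.2]
    - [0, -1.1, 129, 0, 0.2]

```text
t: 11.1
eef_pos: [0.5777, -0.226, 0.0288]
tool_rot: [0.0, 1.0, -0.0, 0.001]
contact_force: [0.6, -0.1, 0.9]
gripper_width: 0.802
```

Emit:
step_arm:
  targets:
    - [0, 0, 0, 0, 0.4]
    - [0, 0, 0, 0, 0.5]
    - [0, 0, 0, 0, 0.6]
    - [0, 0, 0, 0, 0.65]
    - [0, 0, 0, 0, 0.7]
    - [0, 0, 0, 0, 0.8]
    - [0, 0, 0, 0, 0.9]
    - [0, 0, 0, 0, 0.9]
    - [0, 0, 0, 0, 0.9]
    - [0, 0, 0, 0, 0.9]

```text
t: 11.93
eef_pos: [0.5767, -0.2259, 0.0277]
tool_rot: [0.0, 1.0, 0.0, 0.0]
contact_force: [-1.7, -0.1, 6.1]
gripper_width: 0.286
```

Emit:
step_arm:
  targets:
    - [0, 0, -15, 0, 0.9]
    - [0, 0, -45, 0, 0.9]
    - [0, 0, -85, 0, 0.9]
    - [0, 0, -125, 0, 0.9]
    - [0, 0, -165, 0, 0.9]
    - [0, 0, -190, 0, 0.9]
    - [0, 0, -190, 0, 0.9]
    - [0, 0, -190, 0, 0.9]
    - [0, 0, -190, 0, 0.9]

```text
t: 12.68
eef_pos: [0.5758, -0.2257, 0.217]
tool_rot: [-0.0, 1.0, 0.0, -0.001]
contact_force: [-1.9, 0.4, -1.0]
gripper_width: 0.289
```

Run:
```python
from h import *
c=cam('wrist'); save(c,'w7.png')
import plan; plan.plan(.45,.146,.218,0)
```

```text
t 12.73 eef [ 0.5755 -0.2256  0.2162] yaw 0.0 tilt z [-2.3e-03  6.0e-04 -1.0e+00] F [-0.2  0.  -0.8] w 0.282
MOVE [-125.5 -371.6   -1.3] spin 0.0 rows 10
```

View pics/w7.png

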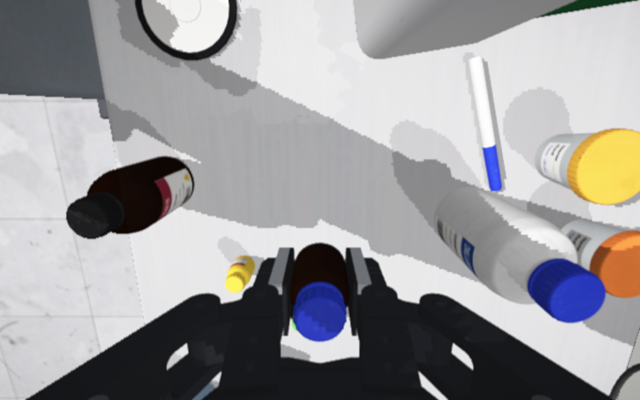

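Emit:
step_arm:
  targets:
    - [-15, 0, 0, 0, 0.9]
    - [-45, 0, 0, 0, 0.9]
    - [-80, -4, 0, 0, 0.9]
    - [-108, -16, 0, 0, 0.9]
    - [-122, -38, 0, 0, 0.9]
    - [-125, -70, 0, 0, 0.9]
    - [-125, -104, 0, 0, 0.9]
    - [-125, -138, 0, 0, 0.9]
    - [-125, -172, 0, 0, 0.9]
    - [-125, -206, 0, 0, 0.9]
    - [-125, -240, 0, 0, 0.9]
    - [-125, -274, 0, 0, 0.9]
    - [-125, -308, 0, 0, 0.9]
    - [-125, -338, 0, 0, 0.9]
    - [-125, -360, 0, 0, 0.9]
    - [-125, -371.5, 0, 0, 0.9]
    - [-125, -371.5, 0, 0, 0.9]
    - [-125, -371.5, 0, 0, 0.9]
    - [-125, -371.5, 0, 0, 0.9]

```text
t: 14.32
eef_pos: [0.4511, 0.1443, 0.2164]
tool_rot: [0.001, 1.0, -0.001, -0.001]
contact_force: [-0.0, 0.1, -0.2]
gripper_width: 0.286
```

Run:
```python
from h import *
from pads import ring
c=cam('wrist'); save(c,'w8.png'); np.savez('w8.npz',**c)
ring(c,45,85,'green',(240,120,350,250))
import plan; plan.plan(.4265,.1462,.045,0)
```

```text
green circle [0.4297 0.2157] r 0.0154
t 14.37 eef [0.4513 0.1441 0.2166] yaw -0.1 tilt z [-0.0014 -0.001  -1.    ] F [0.5 0.1 0.1] w 0.285
MOVE [-24.6  -2.3 171.6] spin -0.1 rows 5
```

View pics/w8.png

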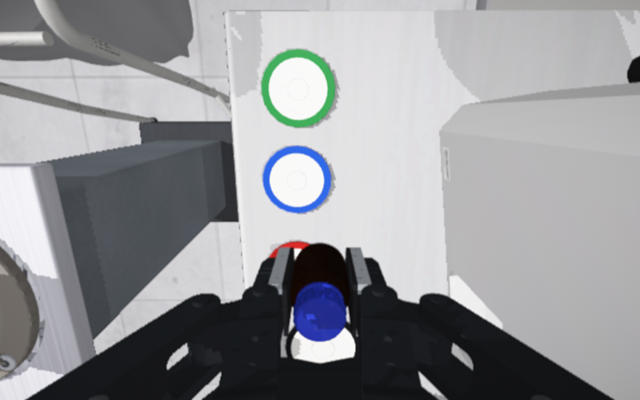

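Emit:
step_arm:
  targets:
    - [0, -1, 30, 0, 0.9]
    - [-5, -2.3, 60, 0, 0.9]
    - [-12, -2.3, 90, 0, 0.9]
    - [-20, -2.3, 120, 0, 0.9]
    - [-25, -2.3, 145, 0, 0.9]
    - [-25, -2.3, 160, 0, 0.9]
    - [-25, -2.3, 170, 0, 0.9]
    - [-25, -2.3, 176, 0, 0.9]
    - [-25, -2.3, 179, 0, 0.9]
    - [-25, -2.3, 180, 0, 0.9]
    - [-25, -2.3, 180, 0, 0.9]
    - [-25, -2.3, 180, 0, 0.9]
    - [-25, -2.3, 180, 0, 0.9]

```text
t: 15.45
eef_pos: [0.4271, 0.1482, 0.038]
tool_rot: [-0.0, 1.0, -0.0, 0.001]
contact_force: [-0.3, -0.4, -0.9]
gripper_width: 0.285
```

Run:
```python
from h import *
from pads import ring
c=dict(np.load('w8.npz')); ring(c,45,85,'green',(250,40,345,135)); ring(c,105,130,'blue',(250,136,345,225))
import plan; plan.plan(.4265,.1462,.032,0)
```

```text
green circle [0.43   0.2364] r 0.0346
blue circle [0.4271 0.1472] r 0.035
t 15.45 eef [0.4271 0.1482 0.038 ] yaw -0.0 tilt z [ 1.5e-03  4.0e-04 -1.0e+00] F [-0.3 -0.4 -0.9] w 0.285
MOVE [-0.6  2.   6. ] spin -0.0 rows 1
```

Emit:
step_arm:
  targets:
    - [-0.3, 1, 2, 0, 0.9]
    - [-0.3, 1.5, 3.5, 0, 0.9]
    - [-0.3, 1.5, 4.5, 0, 0.9]
    - [-0.3, 1.5, 5, 0, 0.9]
    - [-0.3, 1.5, 5, 0, 0.9]

```text
t: 15.87
eef_pos: [0.4261, 0.1465, 0.0322]
tool_rot: [0.0, 1.0, -0.0, -0.0]
contact_force: [0.8, -0.3, 0.6]
gripper_width: 0.287
```

Emit:
step_arm:
  targets:
    - [0, 0, 0.4, 0, 0.9]
    - [0, 0, 0.4, 0, 0.9]

```text
t: 16.03
eef_pos: [0.4262, 0.1466, 0.0318]
tool_rot: [-0.0, 1.0, 0.0, -0.0]
contact_force: [-0.1, -0.3, -0.2]
gripper_width: 0.287
```

Emit:
step_arm:
  targets:
    - [0, 0, 0.4, 0, 0.9]
    - [0, 0, 0.4, 0, 0.9]

```text
t: 16.2
eef_pos: [0.4262, 0.1466, 0.0317]
tool_rot: [0.0, 1.0, 0.0, 0.0]
contact_force: [-0.3, -0.8, 3.3]
gripper_width: 0.279
```

Light contact, so I'll release and back off.

Emit:
step_arm:
  targets:
    - [0, 0, 0, 0, 0.68]
    - [0, 0, 0, 0, 0.62]
    - [0, 0, 0, 0, 0.55]
    - [0, 0, 0, 0, 0.45]
    - [0, 0, 0, 0, 0.35]
    - [0, 0, 0, 0, 0.35]
    - [0, 0, 0, 0, 0.35]

```text
t: 16.78
eef_pos: [0.4262, 0.1466, 0.0315]
tool_rot: [-0.0, 1.0, 0.0, 0.0]
contact_force: [0.8, -0.6, -0.2]
gripper_width: 0.655
```

Emit:
step_arm:
  targets:
    - [0, 0, -10, 0, 0.35]
    - [0, 0, -30, 0, 0.35]
    - [0, 0, -60, 0, 0.35]
    - [0, 0, -95, 0, 0.35]
    - [5, 0, -130, 0, 0.35]
    - [15, 0, -165, 0, 0.35]
    - [25, 0, -185, 0, 0.35]
    - [25, 0, -185, 0, 0.35]
    - [25, 0, -185, 0, 0.35]
    - [25, 0, -185, 0, 0.35]

```text
t: 17.62
eef_pos: [0.4502, 0.1461, 0.216]
tool_rot: [0.0, 1.0, 0.0, -0.001]
contact_force: [0.8, -0.2, 0.0]
gripper_width: 0.648
```

Run:
```python
from h import *
c=cam('wrist'); save(c,'w9.png'); P=cloud(c); m=(P[...,2]>.045)&(P[...,2]<.058); m[:150]=0;m[215:]=0;m[:,:260]=0;m[:,330:]=0
print('blue vial',P[m].mean(0).round(4),m.sum())
import plan; plan.plan(.5551,-.3655,.215,0)
```

```text
blue vial [0.4267 0.1473 0.0513] 360
t 17.67 eef [0.4499 0.1461 0.2155] yaw 0.0 tilt z [-2.3e-03 -9.0e-04 -1.0e+00] F [ 0.5 -1.  -0.7] w 0.654
MOVE [105.  511.6   0.7] spin 0.0 rows 13
```

View pics/w9.png

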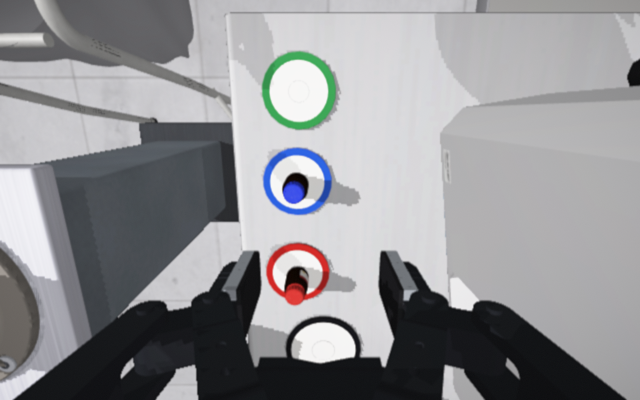

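Blue and red both stand upright in their rings, with caps at (293,192) and (294,293). Next is green: I'll go along y first, then move out in x.

Emit:
step_arm:
  targets:
    - [0, 20, 0, 0, 0.3]
    - [0, 55, 0, 0, 0.3]
    - [0, 92, 0, 0, 0.3]
    - [0, 130, 0, 0, 0.3]
    - [0, 168, 0, 0, 0.3]
    - [0, 206, 0, 0, 0.3]
    - [0, 244, 0, 0, 0.3]
    - [0, 282, 0, 0, 0.2]
    - [5, 320, 0, 0, 0.2]
    - [18, 355, 0, 0, 0.2]
    - [35, 388, 0, 0, 0.2]
    - [54, 420, 0, 0, 0.2]
    - [72, 452, 0, 0, 0.2]
    - [90, 482, 0, 0, 0.2]
    - [101, 502, 0, 0, 0.2]
    - [105, 511.5, 0, 0, 0.2]
    - [105, 511.5, 20, 0, 0.2]
    - [105, 511.5, 40, 0, 0.2]
    - [105, 511.5, 40, 0, 0.2]
    - [105, 511.5, 40, 0, 0.2]

```text
t: 19.33
eef_pos: [0.5549, -0.3632, 0.1746]
tool_rot: [-0.001, 1.0, 0.001, -0.002]
contact_force: [0.6, 0.6, 0.8]
gripper_width: 0.796
```

```bash
python3 capat.py 40 85 .5553 -.3655 .028
```

```text
[322. 209.] 439 [ 0.5565 -0.3651  0.0475]
t 19.38 eef [ 0.5559 -0.3639  0.1762] yaw 0.1 tilt z [-0.0015  0.0012 -1.    ] F [ 0.7 -0.4  0.6] w 0.8
MOVE [ -0.3   1.8 148.2] spin 0.1 rows 4
```

Emit:
step_arm:
  targets:
    - [0, 1.2, 35, 0, 0.2]
    - [0, 1.2, 70, 0, 0.2]
    - [0, 1.2, 105, 0, 0.2]
    - [0, 1.2, 130, 0, 0.2]
    - [0, 1.2, 142, 0, 0.2]
    - [0, 1.2, 147.5, 0, 0.2]
    - [0, 1.2, 147.5, 0, 0.2]
    - [0, 1.2, 147.5, 0, 0.2]
    - [0, 1.2, 147.5, 0, 0.2]

```text
t: 20.13
eef_pos: [0.5577, -0.3668, 0.0313]
tool_rot: [0.001, 1.0, -0.0, 0.002]
contact_force: [0.2, -0.2, 0.2]
gripper_width: 0.8
```

Emit:
step_arm:
  targets:
    - [0, 0, 0, 0, 0.4]
    - [0, 0, 0, 0, 0.5]
    - [0, 0, 0, 0, 0.6]
    - [0, 0, 0, 0, 0.65]
    - [0, 0, 0, 0, 0.7]
    - [0, 0, 0, 0, 0.8]
    - [0, 0, 0, 0, 0.9]
    - [0, 0, 0, 0, 0.9]
    - [0, 0, 0, 0, 0.9]
    - [0, 0, 0, 0, 0.9]

```text
t: 20.97
eef_pos: [0.5563, -0.3663, 0.0293]
tool_rot: [0.0, 1.0, -0.0, 0.0]
contact_force: [-1.6, 0.2, 5.2]
gripper_width: 0.275
```

Emit:
step_arm:
  targets:
    - [0, 0, -15, 0, 0.9]
    - [0, 0, -45, 0, 0.9]
    - [0, 0, -85, 0, 0.9]
    - [0, 0, -125, 0, 0.9]
    - [0, 0, -165, 0, 0.9]
    - [0, 0, -190, 0, 0.9]
    - [0, 0, -190, 0, 0.9]
    - [0, 0, -190, 0, 0.9]
    - [0, 0, -190, 0, 0.9]

```text
t: 21.72
eef_pos: [0.5556, -0.3659, 0.2186]
tool_rot: [-0.0, 1.0, 0.0, -0.0]
contact_force: [-0.1, 0.4, -0.9]
gripper_width: 0.283
```

Run:
```python
from h import *
c=cam('wrist'); save(c,'w10.png')
import plan; plan.plan(.45,.2355,.218,0)
```

```text
t 21.77 eef [ 0.5552 -0.3658  0.2178] yaw 0.0 tilt z [-0.0022  0.0011 -1.    ] F [-0.7 -0.4  0.3] w 0.283
MOVE [-105.2 -601.3    0.7] spin 0.0 rows 15
```

View pics/w10.png

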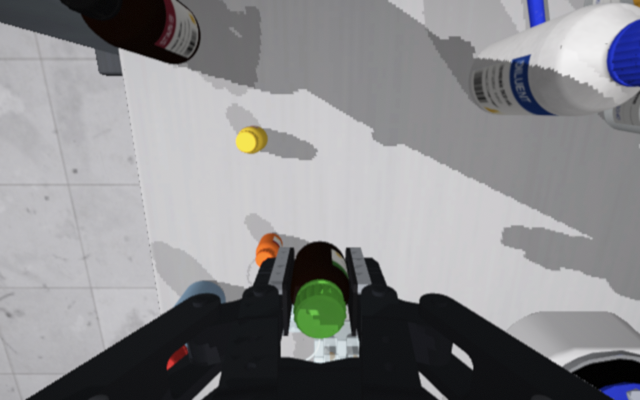

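The green vial is held upright at (320,300) and the yellow and orange vials are undisturbed. Now the traverse.

Emit:
step_arm:
  targets:
    - [-8, -10, 0, 0, 0.9]
    - [-26, -34, 0, 0, 0.9]
    - [-46, -66, 0, 0, 0.9]
    - [-68, -98, 0, 0, 0.9]
    - [-88, -130, 0, 0, 0.9]
    - [-102, -164, 0, 0, 0.9]
    - [-105, -200, 0, 0, 0.9]
    - [-105, -236, 0, 0, 0.9]
    - [-105, -272, 0, 0, 0.9]
    - [-105, -308, 0, 0, 0.9]
    - [-105, -344, 0, 0, 0.9]
    - [-105, -380, 0, 0, 0.9]
    - [-105, -416, 0, 0, 0.9]
    - [-105, -452, 0, 0, 0.9]
    - [-105, -488, 0, 0, 0.9]
    - [-105, -524, 0, 0, 0.9]
    - [-105, -558, 0, 0, 0.9]
    - [-105, -584, 0, 0, 0.9]
    - [-105, -598, 0, 0, 0.9]
    - [-105, -601.5, 0, 0, 0.9]

```text
t: 23.43
eef_pos: [0.4497, 0.2383, 0.2179]
tool_rot: [-0.001, 1.0, 0.002, -0.001]
contact_force: [-0.6, 0.6, -0.0]
gripper_width: 0.284
```

Emit:
step_arm:
  targets:
    - [0, 0, 15, 0, 0.9]
    - [-4, 0, 40, 0, 0.9]
    - [-10, 0, 75, 0, 0.9]
    - [-16, 0, 110, 0, 0.9]
    - [-20, 0, 140, 0, 0.9]
    - [-20, 0, 158, 0, 0.9]
    - [-20, 0, 168, 0, 0.9]
    - [-20, 0, 173, 0, 0.9]
    - [-20, 0, 176, 0, 0.9]
    - [-20, 0, 176, 0, 0.9]
    - [-20, 0, 176, 0, 0.9]
    - [-20, 0, 176, 0, 0.9]
    - [-20, 0, 176, 0, 0.9]

```text
t: 24.52
eef_pos: [0.4318, 0.2356, 0.0439]
tool_rot: [-0.0, 1.0, -0.0, 0.001]
contact_force: [-0.4, -0.1, -0.3]
gripper_width: 0.281
```

```bash
python3 plan.py .43 .2358 .0335 0
```

```text
t 24.52 eef [0.4318 0.2356 0.0439] yaw -0.0 tilt z [ 1.6e-03  7.0e-04 -1.0e+00] F [-0.4 -0.1 -0.3] w 0.281
MOVE [-1.8 -0.2 10.4] spin -0.0 rows 1
```

Emit:
step_arm:
  targets:
    - [-0.8, 0, 3, 0, 0.9]
    - [-0.8, 0, 6, 0, 0.9]
    - [-0.8, 0, 8, 0, 0.9]
    - [-0.8, 0, 9, 0, 0.9]
    - [-0.8, 0, 9, 0, 0.9]
    - [-0.8, 0, 9, 0, 0.9]

```text
t: 25.02
eef_pos: [0.4303, 0.2354, 0.0339]
tool_rot: [0.0, 1.0, 0.0, -0.0]
contact_force: [-0.3, 0.5, -0.7]
gripper_width: 0.283
```

Emit:
step_arm:
  targets:
    - [0, 0, 0.4, 0, 0.9]
    - [0, 0, 0.4, 0, 0.9]

```text
t: 25.18
eef_pos: [0.4304, 0.2354, 0.0336]
tool_rot: [-0.0, 1.0, 0.0, 0.0]
contact_force: [-0.1, -0.2, -0.4]
gripper_width: 0.288
```

Emit:
step_arm:
  targets:
    - [0, 0, 0.4, 0, 0.9]
    - [0, 0, 0.4, 0, 0.9]

```text
t: 25.35
eef_pos: [0.4304, 0.2354, 0.0332]
tool_rot: [-0.0, 1.0, 0.0, 0.0]
contact_force: [0.1, -0.2, -0.8]
gripper_width: 0.283
```

Emit:
step_arm:
  targets:
    - [0, 0, 0.3, 0, 0.9]
    - [0, 0, 0.3, 0, 0.9]

```text
t: 25.52
eef_pos: [0.4305, 0.2354, 0.0332]
tool_rot: [0.0, 1.0, 0.0, 0.0]
contact_force: [-0.7, -0.8, 3.4]
gripper_width: 0.288
```

Emit:
step_arm:
  targets:
    - [0, 0, 0, 0, 0.68]
    - [0, 0, 0, 0, 0.62]
    - [0, 0, 0, 0, 0.55]
    - [0, 0, 0, 0, 0.45]
    - [0, 0, 0, 0, 0.35]
    - [0, 0, 0, 0, 0.35]
    - [0, 0, 0, 0, 0.35]

```text
t: 26.1
eef_pos: [0.4304, 0.2353, 0.0329]
tool_rot: [0.0, 1.0, 0.0, -0.0]
contact_force: [-1.1, 0.2, 1.1]
gripper_width: 0.653
```

Emit:
step_arm:
  targets:
    - [0, 0, -10, 0, 0.35]
    - [0, 0, -30, 0, 0.35]
    - [0, 0, -60, 0, 0.35]
    - [0, 0, -95, 0, 0.35]
    - [5, 0, -130, 0, 0.35]
    - [15, 0, -165, 0, 0.35]
    - [20, 0, -195, 0, 0.35]
    - [20, 0, -195, 0, 0.35]
    - [20, 0, -195, 0, 0.35]
    - [20, 0, -195, 0, 0.35]

```text
t: 26.93
eef_pos: [0.4498, 0.2349, 0.2277]
tool_rot: [0.0, 1.0, 0.0, -0.0]
contact_force: [0.0, 0.3, -0.0]
gripper_width: 0.648
```

Run:
```python
from h import *
c=cam('wrist'); save(c,'w11.png'); P=cloud(c); m=(P[...,2]>.045)&(P[...,2]<.058); m[:,:260]=0;m[:,330:]=0;m[320:]=0
n,l,s,ce=cv2.connectedComponentsWithStats(m.astype(np.uint8))
for i in range(1,n):
    if s[i,4]>60: print(ce[i].round(0),s[i,4],P[l==i].mean(0).round(4))
import plan; plan.plan(.46,-.1,.32,0)
```

```text
[299. 190.] 331 [0.4308 0.2363 0.0513]
[296. 274.] 296 [0.4267 0.1483 0.0509]
t 26.98 eef [0.4494 0.2347 0.227 ] yaw 0.0 tilt z [-0.0017 -0.0012 -1.    ] F [ 0.1  0.2 -0.9] w 0.651
MOVE [ 10.3 334.8 -92.6] spin 0.0 rows 9
```

View pics/w11.png

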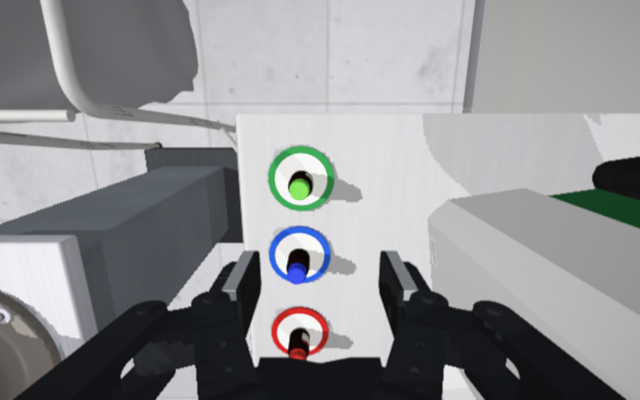

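All three vials are upright in their rings. For the tall bottle, I'll go above it fully open and measure its cap.

Emit:
step_arm:
  targets:
    - [0, 20, -8, 0, 0]
    - [0, 52, -16, 0, 0]
    - [0, 88, -24, 0, 0]
    - [0, 125, -32, 0, 0]
    - [0, 162, -40, 0, 0]
    - [0, 199, -44, 0, 0]
    - [0, 236, -44, 0, 0]
    - [0, 273, -44, 0, 0]
    - [-5, 310, -44, 0, 0]
    - [-10, 347, -44, 0, 0]
    - [-16, 384, -44, 0, 0]
    - [-22, 418, -44, 0, 0]
    - [-27, 442, -44, 0, 0]
    - [-29, 456, -44, 0, 0]
    - [-29, 456, -44, 0, 0]
    - [-29, 456, -44, 0, 0]
    - [-29, 456, -44, 0, 0]
    - [-29, 456, -44, 0, 0]

```text
t: 28.48
eef_pos: [0.4216, -0.219, 0.2715]
tool_rot: [-0.0, 1.0, 0.001, -0.0]
contact_force: [-0.9, 0.7, 0.3]
gripper_width: 0.998
```

Run:
```python
from h import *
c=cam('wrist'); save(c,'w12.png'); np.savez('w12.npz',**c); P=cloud(c); 
m=(P[...,2]>.122)&(P[...,2]<.136)&(abs(P[...,0]-.42)<.04)&(abs(P[...,1]+.22)<.04)
n,l,s,ce=cv2.connectedComponentsWithStats(m.astype(np.uint8))
for i in range(1,n):
    if s[i,4]>60: q=P[l==i]; print(ce[i].round(0),s[i,4],q.mean(0).round(4),((q.max(0)+q.min(0))/2).round(4),np.ptp(q,0).round(4))
import plan; plan.plan(.4205,-.221,.084,0)
```

```text
[315. 205.] 921 [ 0.4182 -0.2227  0.1285] [ 0.4179 -0.2237  0.1268] [0.0289 0.0295 0.0092]
t 28.53 eef [ 0.4217 -0.2192  0.2716] yaw 0.1 tilt z [-5.e-04  5.e-04 -1.e+00] F [-1.1 -0.5 -0.7] w 1.003
MOVE [ -1.1   1.9 187.6] spin 0.1 rows 5
```

View pics/w12.png

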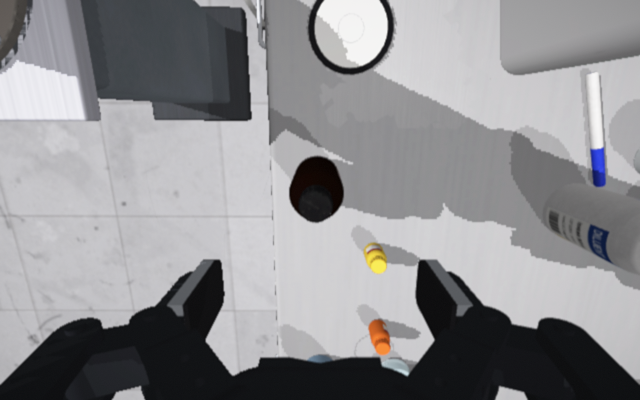

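The cap centre is at (316,205), giving axis ≈ (0.4185, -0.2222) with top at z 0.1285, as expected. I'll descend with the grasp high on the straight body.

Emit:
step_arm:
  targets:
    - [-1, 1, 25, 0, 0]
    - [-3.2, 3, 60, 0, 0]
    - [-3.2, 3, 95, 0, 0]
    - [-3.2, 3, 125, 0, 0]
    - [-3.2, 3, 145, 0, 0]
    - [-3.2, 3, 145, 0, 0]
    - [-3.2, 3, 145, 0, 0]
    - [-3.2, 3, 145, 0, 0]

```text
t: 29.2
eef_pos: [0.4193, -0.2234, 0.1282]
tool_rot: [0.0, 1.0, 0.0, 0.001]
contact_force: [-0.9, 0.6, 0.5]
gripper_width: 1.001
```

Run:
```python
from h import *
c=cam('wrist'); save(c,'w13.png')
import plan; plan.plan(.4185,-.2222,.085,0)
```

```text
t 29.25 eef [ 0.4195 -0.2238  0.1285] yaw 0.0 tilt z [ 0.0026 -0.0012 -1.    ] F [ 0.3 -0.   1.2] w 1.0
MOVE [-1.2 -1.6 43.5] spin 0.0 rows 2
```

View pics/w13.png

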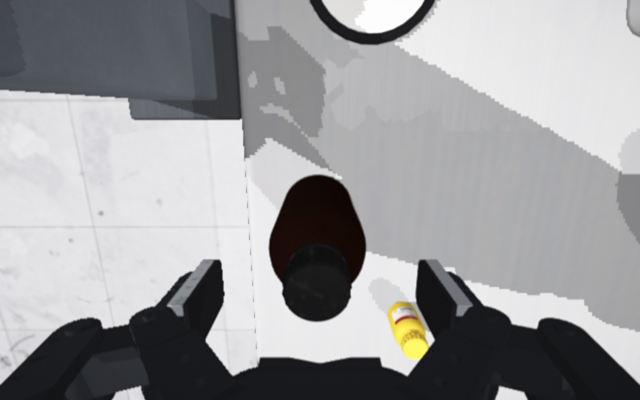

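The bottle at (317,280) is centred between the fingers at (222) and (418).

Emit:
step_arm:
  targets:
    - [-1, -1, 12, 0, 0]
    - [-1, -1, 24, 0, 0]
    - [-1, -1, 34, 0, 0]
    - [-1, -1, 40, 0, 0]
    - [-1, -1, 43, 0, 0]
    - [-1, -1, 43, 0, 0]
    - [-1, -1, 43, 0, 0]
    - [-1, -1, 43, 0, 0]

```text
t: 29.92
eef_pos: [0.4176, -0.2228, 0.0844]
tool_rot: [0.0, 1.0, -0.0, 0.0]
contact_force: [0.7, -0.2, -0.3]
gripper_width: 1.002
```

Emit:
step_arm:
  targets:
    - [0, 0, 0, 0, 0.1]
    - [0, 0, 0, 0, 0.2]
    - [0, 0, 0, 0, 0.27]
    - [0, 0, 0, 0, 0.32]
    - [0, 0, 0, 0, 0.37]
    - [0, 0, 0, 0, 0.42]
    - [0, 0, 0, 0, 0.5]
    - [0, 0, 0, 0, 0.6]
    - [0, 0, 0, 0, 0.6]
    - [0, 0, 0, 0, 0.6]
    - [0, 0, 0, 0, 0.6]
  newtons: 45

```text
t: 30.83
eef_pos: [0.4176, -0.2227, 0.0842]
tool_rot: [0.0, 1.0, 0.0, 0.0]
contact_force: [0.5, 0.5, 5.2]
gripper_width: 0.622
```

Emit:
step_arm:
  targets:
    - [0, 0, -4, 0, 0.6]
    - [0, 0, -12, 0, 0.6]
    - [0, 0, -24, 0, 0.6]
    - [0, 0, -40, 0, 0.6]
    - [0, 0, -50, 0, 0.6]
    - [0, 0, -50, 0, 0.6]
    - [0, 0, -50, 0, 0.6]

```text
t: 31.42
eef_pos: [0.4173, -0.2229, 0.1343]
tool_rot: [0.0, 1.0, -0.0, 0.0]
contact_force: [-0.5, -0.3, -3.3]
gripper_width: 0.62
```

Run:
```python
from h import *
c=cam('wrist'); save(c,'w14.png'); np.savez('w14.npz',**c)
c=cam('scene'); save(c,'s14.png')
import plan; plan.plan(.4535,-.0618,.1342,0)
```

```text
t 31.52 eef [ 0.4166 -0.2226  0.1333] yaw -0.0 tilt z [-1.e-03  3.e-04 -1.e+00] F [-0.7  0.3 -2. ] w 0.621
MOVE [  36.9 -160.8   -0.8] spin -0.0 rows 4
```

View pics/w14.png

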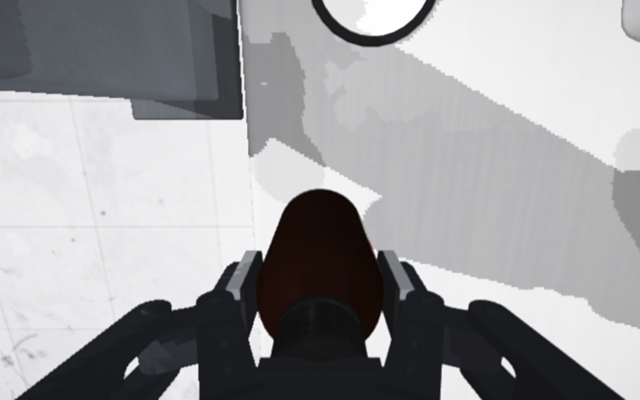

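View pics/s14.png

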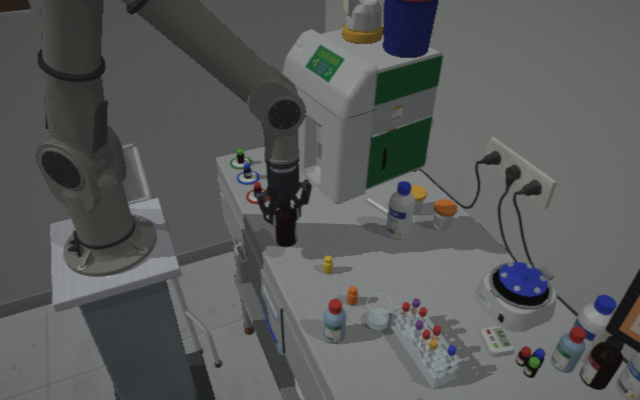

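The bottle is held upright (-2 to -3 N, matching its weight). Carrying it to the black pad.

Emit:
step_arm:
  targets:
    - [2, -8, 0, 0, 0.6]
    - [6, -26, 0, 0, 0.6]
    - [11, -48, 0, 0, 0.6]
    - [16, -72, 0, 0, 0.6]
    - [22, -96, 0, 0, 0.6]
    - [27, -120, 0, 0, 0.6]
    - [32, -141, 0, 0, 0.6]
    - [35, -154, 0, 0, 0.6]
    - [36.4, -160.6, 0, 0, 0.6]
    - [36.4, -160.6, 0, 0, 0.6]
    - [36.4, -160.6, 0, 0, 0.6]
    - [36.4, -160.6, 0, 0, 0.6]

```text
t: 32.52
eef_pos: [0.4531, -0.0631, 0.1336]
tool_rot: [0.0, 1.0, -0.001, -0.0]
contact_force: [0.1, 0.8, -1.8]
gripper_width: 0.622
```

Emit:
step_arm:
  targets:
    - [0, 0, 8, 0, 0.6]
    - [0, 0, 18, 0, 0.6]
    - [0, 0, 28, 0, 0.6]
    - [0, 0, 35, 0, 0.6]
    - [0, 0, 38, 0, 0.6]
    - [0, 0, 38, 0, 0.6]
    - [0, 0, 38, 0, 0.6]
    - [0, 0, 38, 0, 0.6]

```text
t: 33.18
eef_pos: [0.4539, -0.062, 0.0961]
tool_rot: [-0.0, 1.0, 0.0, 0.0]
contact_force: [-0.1, 0.6, -2.4]
gripper_width: 0.62
```

Run:
```python
from h import *
c=cam('wrist'); save(c,'w15.png')
import plan; plan.plan(.453,-.062,.0885,0)
```

```text
t 33.23 eef [ 0.454  -0.062   0.0962] yaw 0.0 tilt z [ 8.e-04 -1.e-04 -1.e+00] F [ 0.8  0.5 -2.1] w 0.62
MOVE [-1.  -0.   7.7] spin 0.0 rows 1
```

View pics/w15.png

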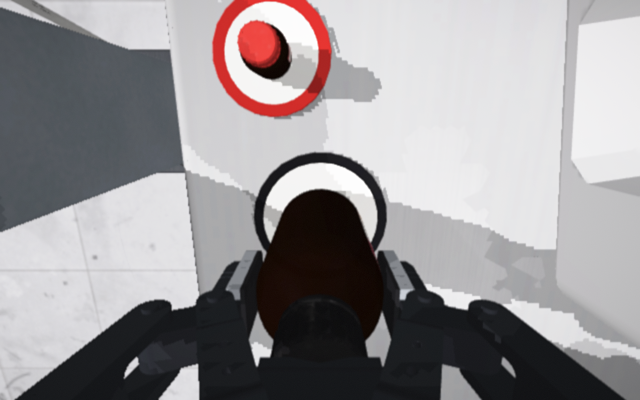

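Emit:
step_arm:
  targets:
    - [-0.5, 0, 2, 0, 0.6]
    - [-0.5, 0, 4, 0, 0.6]
    - [-0.5, 0, 5.5, 0, 0.6]
    - [-0.5, 0, 6.5, 0, 0.6]
    - [-0.5, 0, 6.8, 0, 0.6]
    - [-0.5, 0, 6.8, 0, 0.6]

```text
t: 33.73
eef_pos: [0.453, -0.0621, 0.089]
tool_rot: [-0.0, 1.0, 0.0, -0.0]
contact_force: [-0.2, -0.3, -3.0]
gripper_width: 0.625
```

Emit:
step_arm:
  targets:
    - [0, 0, 0.4, 0, 0.6]
    - [0, 0, 0.4, 0, 0.6]

```text
t: 33.9
eef_pos: [0.4531, -0.062, 0.0887]
tool_rot: [0.0, 1.0, 0.0, 0.0]
contact_force: [0.6, 0.6, -2.2]
gripper_width: 0.622
```

Emit:
step_arm:
  targets:
    - [0, 0, 0.4, 0, 0.6]
    - [0, 0, 0.4, 0, 0.6]

```text
t: 34.07
eef_pos: [0.4532, -0.0621, 0.0883]
tool_rot: [0.0, 1.0, 0.0, 0.0]
contact_force: [-0.0, 1.1, -2.9]
gripper_width: 0.623
```

Emit:
step_arm:
  targets:
    - [0, 0, 0.4, 0, 0.6]
    - [0, 0, 0.4, 0, 0.6]

```text
t: 34.23
eef_pos: [0.4532, -0.0621, 0.0882]
tool_rot: [0.0, 1.0, -0.0, 0.0]
contact_force: [-0.6, -0.4, 3.2]
gripper_width: 0.623
```

Emit:
step_arm:
  targets:
    - [0, 0, 0.3, 0, 0.6]
    - [0, 0, 0.3, 0, 0.6]

```text
t: 34.4
eef_pos: [0.4533, -0.0621, 0.0882]
tool_rot: [0.0, 1.0, -0.0, 0.0]
contact_force: [-3.0, -0.8, 7.6]
gripper_width: 0.621
```

Seated. I'll ease off and open slowly.

Emit:
step_arm:
  targets:
    - [0, 0, -0.3, 0, 0.4]
    - [0, 0, -0.3, 0, 0.34]
    - [0, 0, -0.3, 0, 0.28]
    - [0, 0, -0.3, 0, 0.2]
    - [0, 0, -0.3, 0, 0.1]
    - [0, 0, -0.3, 0, 0]
    - [0, 0, -0.3, 0, 0]
    - [0, 0, -0.3, 0, 0]

```text
t: 35.07
eef_pos: [0.4531, -0.0621, 0.0879]
tool_rot: [-0.0, 1.0, 0.0, -0.0]
contact_force: [-0.4, -0.3, 0.2]
gripper_width: 1.0
```

Emit:
step_arm:
  targets:
    - [0, 0, -6, 0, 0]
    - [0, 0, -18, 0, 0]
    - [0, 0, -36, 0, 0]
    - [0, 0, -60, 0, 0]
    - [0, 0, -90, 0, 0]
    - [0, 0, -125, 0, 0]
    - [0, 0, -160, 0, 0]
    - [0, 20, -180, 0, 0]
    - [0, 50, -180, 0, 0]
    - [0, 85, -180, 0, 0]
    - [0, 120, -180, 0, 0]
    - [0, 150, -180, 0, 0]
    - [0, 160, -180, 0, 0]
    - [0, 160, -180, 0, 0]
    - [0, 160, -180, 0, 0]
    - [0, 160, -180, 0, 0]

```text
t: 36.4
eef_pos: [0.4533, -0.2201, 0.268]
tool_rot: [-0.0, 1.0, 0.001, 0.0]
contact_force: [0.8, -0.2, -0.0]
gripper_width: 1.0
```

Run:
```python
from h import *
c=cam('wrist'); save(c,'w16.png'); np.savez('w16.npz',**c)
s=cam('scene'); save(s,'s16.png')
P=cloud(c)
m=(P[...,2]>.124)&(P[...,2]<.14)&(abs(P[...,0]-.45)<.05)&(abs(P[...,1]+.06)<.05); print('tall cap',P[m].mean(0).round(4),m.sum())
print(bot.get_obs()['t'])
```

```text
tall cap [ 0.4536 -0.0758  0.1304] 225
36.5
```

View pics/w16.png

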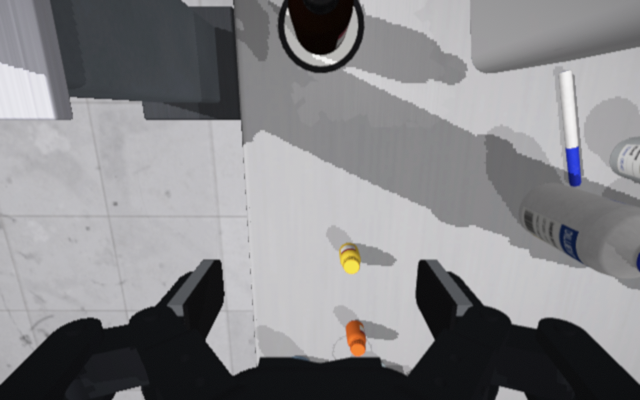

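View pics/s16.png

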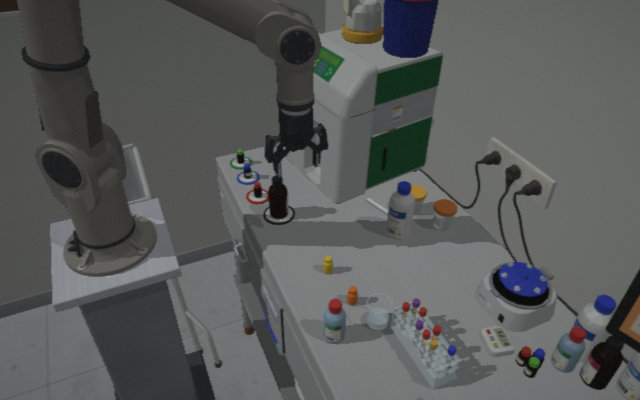

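The bottle stands in the black ring. The wrist view cuts its cap off at the top of the image, so I'll check with the top camera.

Run:
```python
from h import *
c=cam('top'); P=cloud(c)
cv2.imwrite('pics/t16.png',cv2.resize(c['frame'][150:310,140:460],None,fx=2.5,fy=2.5)[...,::-1])
for nm,x,y,zl,zh in [('red',.425,.0415,.046,.06),('blue',.4265,.1465,.046,.06),('green',.43,.2355,.046,.06),('tall',.453,-.062,.124,.14),('tallbody',.453,-.062,.07,.14)]:
    m=(P[...,2]>zl)&(P[...,2]<zh)&(np.hypot(P[...,0]-x,P[...,1]-y)<.045); print(nm,m.sum(),P[m].mean(0).round(4) if m.any() else '')
```

```text
red 38 [0.4252 0.0392 0.0515]
blue 35 [0.4268 0.1454 0.052 ]
green 42 [0.431  0.2333 0.0513]
tall 91 [ 0.454  -0.0642  0.1325]
tallbody 303 [ 0.4544 -0.0658  0.1092]
```

View pics/t16.png

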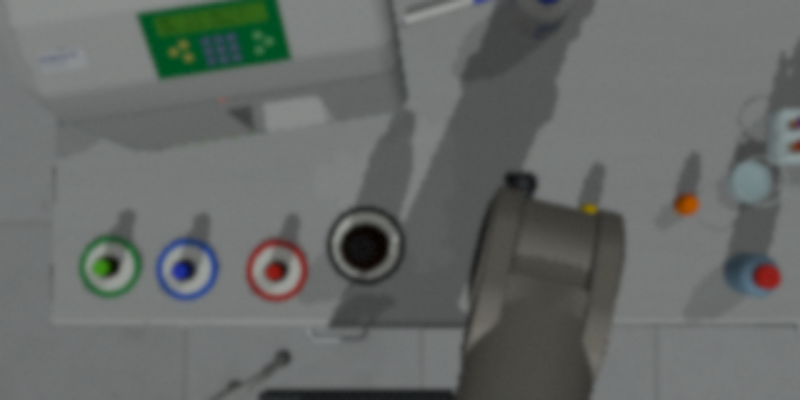

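The top view shows all four upright in their own rings: green (103,267), blue (184,270), red (277,271) and black (366,246). They sit within about 2–3 mm of the pad centres in that same view, and the bystanders haven't moved. Handing in.

```bash
python3 -c "
from station import bot; print(bot.hand_in())"
```

```text
the job is handed in; nothing more can be done
None
```

I placed the red, blue and green vials on their matching pads, in that order, then set the tall black-capped bottle on the black-ringed pad. Each was lowered to light contact (about 3–11 N) before I released it. The job was handed in at about 36.5 s, with the gripper open and clear of everything.

- **Vials:** all three stand upright, with cap tops at about 51–52 mm (48 mm vial plus the 4 mm pad). They are within about 1.5 mm of the pad centres in the wrist view and 2 mm in the top view.
- **Tall bottle:** it is upright with its cap top at about 132 mm, about 2–3 mm from the pad centre in the top view. The last wrist picture cut off its cap, so that view's position reading (13 mm off in y) was not usable.
- **Camera disagreement:** the wrist and top views differed by about 2 mm on the pad positions, so I aimed at averages.
- **Bystanders:** the buffer and diluent bottles and the yellow and orange look-alikes look unmoved in the last pictures. I did not measure their positions again.

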